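Put the bench supplies back into their own holders

ROBOT

A 6-joint arm with a two-finger parallel gripper is mounted at the origin on a cart in front of the work surface, level with it; the furniture and walls round the work are solid. World frame = base frame: x ahead of the robot, y to its left, z up, the work surface at z = 0. Lengths are in m, angles in rad, forces in N, time in s.
With the tool pointing down it reaches from about 0.3 to 0.85 m from the base axis. Payload 5.4 kg.
Tool frame: the origin (TCP) lies midway between the tips of the shut fingers; the grasp point (between the pads) lies hold_point_z behind it (hold_point_z is the distance from the TCP to the grasp point, in m); z points along the fingers, x is the direction in which the jaws open and shut, and the axes are right-handed (so a half turn about z gives the same grasp; the last joint's range is limited). The gripper opens to 85 mm and grips with 20 to 120 N. Pads are 22 mm wide; open, the fingers measure 114 mm over their backs; the gripper's body (76 mm by 85 mm) begins 54 mm behind the grasp point. The pads swing forward as they close: fully open they stand 13 mm farther back than shut.
Start: joints at [0.948, 0.158, 1.597, -0, 1.386, -0.21], TCP at [0.231, 0.527, 0.231] pointing down, gripper open.
Joint ranges: [-2.91, 2.91], [-0.94, 2.29], [0.18, 2.7], [-1.29, 4.43], [0.17, 2.64], [-3, 3]. Speed limits (rad/s): [2.57, 2.57, 3.14, 3.14, 3.14, 3.14].

INTERFACE

Orientations are given as [roll, pitch, yaw] about the fixed x, y, z axes, in that order (R = Rz(yaw) Ry(pitch) Rx(roll)).
In Python, from bench import get_obs, get_image, sign_off, hold_point_z gives the robot as it stands.
- The arm moves only by the tool play_rows, never from a script. Its argument "commands" is a list of rows, each a list of 2 entries, a list of its own where there are three numbers: the shift along the tool's x, y, z in mm, then the turn, a rotation vector about the tool's x, y, z in rad. A call has 1 to 10 rows; each row shifts and turns the commanded pose from where the row before left it, along the tool's axes as they then stand; what a row does not reach is not made up. A row lasts 1/10 s, in which the tool goes at most 50 mm and 8.59 degrees, less where a joint would pass 70% of its speed; a pose out of reach is approached as far as the arm can. A call is refused whole if a number of a shift passes 50 or a number of a turn 0.15, either way. A call with a gripper value outside its range is refused whole. "jaw" is the gripper command: -1 is shut, 1 is fully open, values between are in proportion, set as the call begins (left out, the last holds). The fingers move at their own pace and stop on an object; "grip_force" is the grip in N (left out, the last holds). Time passes only in rows, so rows that do not move let the fingers close. It gives the time, the measured TCP pose, the force and the opening at its end, in the units of the state.
- get_obs(): the state, without advancing time (a new reading comes with each control period).
- get_image(name): name is "side" or "top"; returns a dict with "pixels" (420x560x3 uint8, red, green, blue), "range_z" (420x560 float32, m along the optical axis (not along the pixel's ray), 0 where there is no reading), "camera_matrix" (3x3 intrinsics, pixels), "camera_from_world" (4x4, takes a point from world to camera coordinates). Camera axes: x right, y up, looking along -z (the intrinsics and any distortion apply to the point x, -y, -z); pixel columns grow to the right and rows downward; lengths in m; the calibration is good to about 2 mm. A picture is of the moment at which its call begins.
- sign_off(): hands the job in, once; it reports no verdict.
The state is a dict: "time_s": time; "joint_pos": joint angles; "qvel": joint speeds; "tau": joint torques, N m; "tcp_pos": TCP position; "tcp_rot": TCP orientation; "force": force on the tool from outside, world axes, zero at the start; "torque": the same for the moment, N m; "grip_width": finger opening in m.
Only numpy, scipy, OpenCV 4.12 (cv2) and the standard library are available. Lean on these libraries where they do the work, as an engineer would, in place of code of your own. Each camera call takes 0.05 s, during which the arm holds its last target.

TASK

The alcohol dispenser, the solder reel and the marker pen have been put back into one another's holders. Put each where it belongs, in the middle of its holder: the dispenser in the round dish, the reel in the square tray and the pen in the oblong tray, lying flat along the tray's length; the cork pad is free for setting one aside on the way. Keep the dispenser and the reel upright all the time, and leave the circuit board, the small tin and the flat yellow wick disc where they are.

Things in the scene. Friction and masses are not known exactly. Their poses are not given: they have to be found in the camera images.
- dispenser: white cylindrical alcohol dispenser with a grey metal top, 62 mm across, 90 mm high, 0.14 to 0.28 kg, standing upright; at the start in the square tray. Origin: centre of its underside; z up along its axis
- reel: upright reel of solder wire, pale grey, round flanges 55 mm across, 60 mm high, 0.17 to 0.35 kg; grip it as a solid 55 mm cylinder whose axis passes 3 mm to +y of the origin (in its own frame). At the start in the oblong tray. Origin: on its underside; z up
- pen: marker pen, six-sided, white barrel with black cap, 90 mm long, 17 mm wide, 15 mm high as it lies, 30 g; at the start lying in the round dish in any direction. Origin: underside, middle of its length, 7.5 mm below the pen's axis; y along its length, z up as it lies at the start
- round_dish: shallow round dish, outside diameter 104 mm, inside 98 mm, fixed to the bench. Bright aluminium, floor 2 mm thick, rim 6 mm high over the bench (4 mm over the floor) and 3 mm thick. Origin: centre of its underside, on the bench. The dispenser belongs here
- square_tray: shallow square tray, 90 x 90 mm outside, 84 x 84 mm inside, fixed to the bench. Bright aluminium, floor 2 mm thick, rim 6 mm high over the bench (4 mm over the floor) and 3 mm thick. Origin: centre of its underside, on the bench. The reel belongs here
- oblong_tray: shallow oblong tray, 82 mm along its x and 136 mm along its y outside, 76 x 130 mm inside, fixed to the bench. Bright aluminium, floor 2 mm thick, rim 6 mm high over the bench (4 mm over the floor) and 3 mm thick. Origin: centre of its underside, on the bench. The pen belongs here, lying along the tray's y
- cork_pad: flat square cork pad without rim, 100 x 100 x 4 mm, fixed to the bench, empty at the start: the free spot. Origin: centre of its underside, on the bench
- board: loose green circuit board with small parts on it, 68 x 85 x 16 mm, lying on the bench: a bystander, not to be moved. Origin: centre of its underside
- tin: small round grey metal tin with a red mark on top, 39 mm across, 17 mm high, loose on the bench among the holders: a bystander, not to be moved. Origin: centre of its underside
- wick: flat round yellow disc (solder wick), 41 mm across, 9 mm high, loose on the bench among the holders: a bystander, not to be moved. Origin: centre of its underside

How it is judged:
At the end, for the whole second after the job is handed in: Dispenser in the round dish, reel in the square tray, pen in the oblong tray: each origin within 15 mm of the holder's centre and under 5 mm (pen: 18 mm) above its underside; dispenser and reel upright within 0.1 rad, pen along the tray within 0.25 rad; all released and at rest (horizontal distance between dispenser and round_dish below 0.015 m and z of dispenser in the frame of round_dish below 0.005 m and linear speed of each of dispenser, reel, pen below 0.02 m/s and angular speed of each of dispenser, reel, pen below 0.2 rad/s and contact force between the fingers and dispenser below 0.05 N and horizontal distance between reel and square_tray below 0.015 m and z of reel in the frame of square_tray below 0.005 m and contact force between the fingers and reel below 0.05 N and horizontal distance between pen and oblong_tray below 0.015 m and z of pen in the frame of oblong_tray below 0.018 m and contact force between the fingers and pen below 0.05 N and angle between each of dispenser, reel's own z axis and vertical below 0.1 rad and angle between the y axis of pen and the y axis of oblong_tray, either way round below 0.25 rad); the robot touches nothing.
It fails at once if a bystander (board, tin or wick) is shifted by more than 20 mm (distance of any of board, tin, wick from where it was at the start of the episode above 0.02 m).
It fails at once if the dispenser or the reel is tipped by more than 0.6 rad (angle between any of dispenser, reel's own z axis and vertical above 0.6 rad).
It also fails if it takes over 109 s, if anything falls off the work surface, if the arm or the gripper's body presses on something with over 40 N, if the wrist force passes 120 N, or if a joint passes its speed limit or range.

## Working session

There is one attempt and no reset: what is moved stays moved. The work goes in short steps, Python scripts to look and compute and a tool call to move; the robot and the scene stay as the last step left them, time stands still between calls to the robot, and variables do not carry over. Pictures are saved under pics/ and viewed, and the job is handed in when it is done.

Besides the shell and the picture viewer there is one more tool, called in YAML: its name, and indented under it one key for each argument. play_rows: Moves the arm, as the interface text tells. Its arguments: {"type":"object","properties":{"commands":{"type":"array","items":{"type":"array"}},"jaw":{"type":"number"},"grip_force":{"type":"number"}},"required":["commands"]}

```bash
ls; mkdir -p pics; cat > h.py <<'E'
import numpy as np, cv2
from bench import get_obs, get_image, sign_off, hold_point_z
def save(im,n): cv2.imwrite('pics/'+n,cv2.cvtColor(im['pixels'],cv2.COLOR_RGB2BGR))
def cloud(im):
    z=im['range_z'];K=im['camera_matrix'];h,w=z.shape
    u,v=np.meshgrid(np.arange(w),np.arange(h))
    X=(u-K[0,2])/K[0,0]*z; Y=(v-K[1,2])/K[1,1]*z
    P=np.stack([X,-Y,-z,np.ones_like(z)],-1)
    W=P@np.linalg.inv(im['camera_from_world']).T
    W=W[...,:3]; W[z==0]=np.nan
    return W
E
python3 - <<'E'
from h import *
for n in('top','side'):
    im=get_image(n);save(im,n+'0.png');np.savez(n+'0.npz',**im);print(im['camera_matrix'],np.linalg.inv(im['camera_from_world'])[:3,3])
o=get_obs();print(o,hold_point_z)
E
```

```text
pics
[[474.04683852   0.         278.10768002]
 [  0.         474.04683852 213.55540176]
 [  0.           0.           1.        ]] [0.44694715 0.22741627 0.9333788 ]
[[531.40085982   0.         284.86231822]
 [  0.         531.40085982 207.96836216]
 [  0.           0.           1.        ]] [0.55201496 1.10355906 0.67218801]
{'time_s': 0.1, 'joint_pos': array([ 9.47874095e-01,  1.58983866e-01,  1.59812248e+00, -5.40610203e-07,
        1.38621322e+00, -2.10074537e-01]), 'qvel': array([ 0.00029145, -0.00141441, -0.00425284,  0.00085505,  0.00041232,
        0.00012014]), 'tau': array([ 5.94388496e-06, -3.96988571e+01, -3.32339323e+01, -1.73509106e-04,
        4.20665368e-03, -9.52911734e-06]), 'tcp_pos': array([0.23037877, 0.52622967, 0.23040848]), 'tcp_rot': array([-3.14123306e+00,  1.68905492e-03,  1.15794904e+00]), 'force': array([-1.07700613, -0.21907003,  0.04181091]), 'torque': array([-0.00030913,  0.04805514,  0.04659117]), 'grip_width': 0.08515748520734187} 0.0187
```

View pics/top0.png

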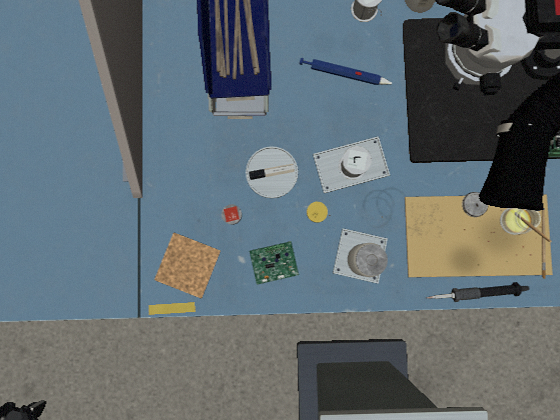

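View pics/side0.png

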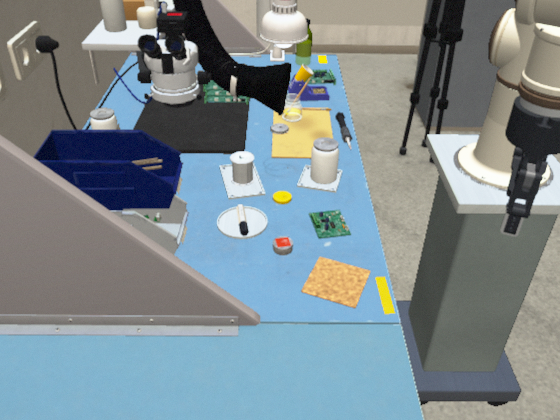

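```bash
python3 - <<'E'
from h import *
im=dict(np.load('top0.npz'));W=cloud(im);np.set_printoptions(precision=4,suppress=True)
px=im['pixels'].astype(int)
def at(u,v):return W[v,u]
for n,u,v in [('reel',355,160),('disp',368,257),('pen',270,172),('cork',188,265),('board',274,262),('tin',232,214),('wick',317,211),('bench',300,290),('flr',210,200),('lamp',520,150),('goose',500,200),('wall',125,180),('panel',90,20),('bin',230,50),('arm',20,410)]:print(n,at(u,v))
# height clusters
for n,(u0,u1,v0,v1) in dict(reel=(335,378,138,178),disp=(342,395,236,284)).items():
    P=W[v0:v1,u0:u1].reshape(-1,3);P=P[np.isfinite(P[:,2])]
    print(n,np.percentile(P[:,2],[50,90,95,98,100]))
    h=0.06 if n=='reel' else .09
    h+=.002
    m=abs(P[:,2]-h)<.006;Q=P[m];c,r=cv2.minEnclosingCircle(Q[:,:2].astype(np.float32));print(m.sum(),c,r,Q[:,:2].mean(0),Q.min(0),Q.max(0))
# crops
c=cv2.resize(cv2.cvtColor(im['pixels'],cv2.COLOR_RGB2BGR)[125:305,145:405],None,fx=3,fy=3,interpolation=cv2.INTER_CUBIC)
cv2.imwrite('pics/crop0.png',c)
P=W[120:310,150:400].reshape(-1,3)
E
```

```text
reel [0.6258 0.0832 0.0659]
disp [0.446  0.0715 0.0889]
pen [0.6174 0.2424 0.0133]
cork [0.4399 0.4074 0.0032]
board [ 0.4411  0.2394 -0.001 ]
tin [0.5363 0.3184 0.016 ]
wick [0.5383 0.1524 0.0085]
bench [ 0.3855  0.1902 -0.0002]
flr [ 0.5671  0.3633 -0.0012]
lamp [ 0.6154 -0.1745  0.1608]
goose [ 0.5446 -0.1842  0.0572]
wall [0.6116 0.5315 0.0019]
panel [0.814  0.5046 0.2492]
bin [0.8245 0.3073 0.1102]
arm [0.259  0.5739 0.2912]
reel [0.0039 0.0624 0.0632 0.064  0.066 ]
655 (0.6275783777236938, 0.07885552942752838) 0.027696900069713593 [0.6273 0.079 ] [0.6017 0.0517 0.0566] [0.6543 0.1052 0.066 ]
disp [0.0035 0.0918 0.0926 0.0933 0.0956]
803 (0.4417002201080322, 0.06569408625364304) 0.028253044933080673 [0.4415 0.0658] [0.414  0.0381 0.086 ] [0.4689 0.0934 0.0956]
```

View pics/crop0.png

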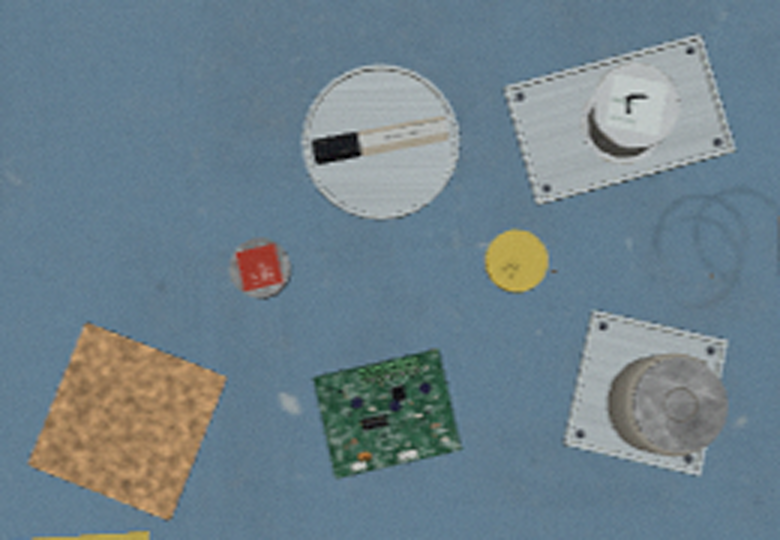

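```bash
cat >> h.py <<'E'
def ray(im,u,v,z):
    K=im['camera_matrix'];M=np.linalg.inv(im['camera_from_world'])
    d=M[:3,:3]@np.array([(u-K[0,2])/K[0,0],-(v-K[1,2])/K[1,1],-1]);o=M[:3,3]
    return (o+d*(z-o[2])/d[2])
def go(x,y,z,yaw=None):
    from scipy.spatial.transform import Rotation as R
    o=get_obs();r=R.from_euler('xyz',o['tcp_rot'])
    d=r.inv().apply(np.array([x,y,z])-o['tcp_pos'])*1000
    print('t',round(o['time_s'],2),'pos',o['tcp_pos'].round(4),'rpy',o['tcp_rot'].round(3),'w',round(o['grip_width'],4),'F',o['force'].round(1))
    print('shift mm',d.round(1))
    if yaw is not None:
        e=(o['tcp_rot'][2]-yaw+np.pi/2)%np.pi-np.pi/2
        e2=(r.inv()*R.from_euler('xyz',[np.pi,0,o['tcp_rot'][2]-e])).as_rotvec()
        print('turn tool',e2.round(3))
        rn=R.from_euler('xyz',[np.pi,0,o['tcp_rot'][2]-e])
        print('shift after turn',(rn.inv().apply(np.array([x,y,z])-o['tcp_pos'])*1000).round(1))
E
python3 - <<'E'
from h import *
np.set_printoptions(precision=4,suppress=True)
im=dict(np.load('top0.npz'))
cc={'square':([(595,310),(727,341),(700,475),(566,443)],.006),'oblong':([(505,88),(702,35),(735,152),(538,203)],.006),'cork':([(87,322),(226,378),(169,520),(29,464)],.004),'board':([(314,376),(438,348),(462,448),(336,478)],.002)}
for n,(c,z) in cc.items():
    P=np.array([ray(im,145+(a+.5)/3-.5,125+(b+.5)/3-.5,z)[:2] for a,b in c])
    e=np.roll(P,-1,0)-P
    print(n,'c',P.mean(0),'len',np.linalg.norm(e,axis=1),'ang',np.arctan2(e[:,1],e[:,0]))
def p(a,b,z): return ray(im,145+(a+.5)/3-.5,125+(b+.5)/3-.5,z)[:2]
L,Rr,T,B=p(302,141,.006),p(460,141,.006),p(381,64,.006),p(381,219,.006)
print('dish',(L+Rr)/2,(T+B)/2,np.linalg.norm(L-Rr),np.linalg.norm(T-B))
a,b=p(313,150,.012),p(449,126,.012);print('pen',(a+b)/2,np.linalg.norm(a-b),np.arctan2(*(a-b)[::-1]))
print('tin',p(262,268,.017),'wick',p(517,261,.009))
print('go to pen');go(*((a+b)/2),.1,np.arctan2(*(a-b)[::-1])+np.pi/2)
# heavier pen estimate by colour
W=cloud(im);m=(W[...,2]>.012)&(W[...,2]<.022);m[:150]=0;m[200:]=0;m[:,:240]=0;m[:,310:]=0
P=W[m];print(len(P),cv2.minAreaRect(P[:,:2].astype(np.float32)*1000))
E
```

```text
square c [0.4496 0.0709] len [0.088  0.0886 0.0886 0.0885] ang [-1.8302  2.8946  1.3101 -0.254 ]
oblong c [0.6295 0.0808] len [0.136  0.0813 0.1345 0.0798] ang [-1.3324 -2.9184  1.7979  0.2411]
cork c [0.4402 0.4087] len [0.0985 0.0982 0.0982 0.0988] ang [-1.9784  2.7414  1.1698 -0.3971]
board c [0.441  0.2397] len [0.0831 0.0667 0.0841 0.0676] ang [-1.3765 -2.9356  1.7754  0.1912]
dish [0.6194 0.2393] [0.6193 0.2392] 0.10439644409509126 0.10374652133893147
pen [0.6203 0.2391] 0.09068101988189567 1.7196882448143365
tin [0.5362 0.3183] wick [0.537  0.1525]
go to pen
t 0.1 pos [0.2304 0.5262 0.2304] rpy [-3.141  0.002  1.158] w 0.0852 F [-1.1 -0.2  0. ]
shift mm [-106.4  472.4  130.4]
turn tool [0.001 0.002 1.009]
shift after turn [343.  341.8 130.4]
295 ((619.6748657226562, 239.0134735107422), (14.89061164855957, 89.25047302246094), 9.05369758605957)
```

play_rows:
  commands:
    - [[0, 0, 0], [0, 0, 0.145]]
    - [[0, 0, 0], [0, 0, 0.145]]
    - [[0, 0, 0], [0, 0, 0.145]]
    - [[0, 0, 0], [0, 0, 0.145]]
    - [[0, 0, 0], [0, 0, 0.145]]
    - [[0, 0, 0], [0, 0, 0.145]]
    - [[0, 0, 0], [0, 0, 0.139]]
    - [[0, 0, 0], [0, 0, 0]]
  jaw: 0.1

```text
time_s: 0.9
tcp_pos: [0.2305, 0.5264, 0.2307]
tcp_rot: [3.141, 0.001, 0.149]
force: [-0.4, -0.6, -0.3]
grip_width: 0.0471
```

```bash
python3 -c "
from h import *
go(.62,.239,.1,.155)"
```

```text
t 0.9 pos [0.2305 0.5264 0.2307] rpy [3.141e+00 1.000e-03 1.490e-01] w 0.0471 F [-0.4 -0.6 -0.3]
shift mm [342.7 341.8 130.8]
turn tool [ 0.001  0.001 -0.006]
shift after turn [340.5 344.1 130.7]
```

play_rows:
  commands:
    - [[34, 34, 0], [0, 0, 0]]
    - [[34, 34, 0], [0, 0, 0]]
    - [[34, 34, 0], [0, 0, 0]]
    - [[34, 34, 0], [0, 0, 0]]
    - [[34, 34, 0], [0, 0, 0]]
    - [[34, 34, 0], [0, 0, 0]]
    - [[34, 34, 0], [0, 0, 0]]
    - [[34, 34, 0], [0, 0, 0]]
    - [[34, 34, 0], [0, 0, 0]]
    - [[36, 36, 0], [0, 0, 0]]

```text
time_s: 1.9
tcp_pos: [0.6201, 0.2385, 0.231]
tcp_rot: [-3.141, 0.001, 0.153]
force: [0.8, 1.4, 0.2]
grip_width: 0.0469
```

play_rows:
  commands:
    - [[0, 0, 45], [0, 0, 0]]
    - [[0, 0, 45], [0, 0, 0]]
    - [[0, 0, 40], [0, 0, 0]]
    - [[0, 0, 0], [0, 0, 0]]
    - [[0, 0, 0], [0, 0, 0]]

```text
time_s: 2.4
tcp_pos: [0.6187, 0.2398, 0.1014]
tcp_rot: [3.142, 0.001, 0.151]
force: [0.6, 0.3, 1.7]
grip_width: 0.0469
```

```bash
python3 -c "
from h import *
go(.62,.239,.006,.155)
save(get_image('top'),'top1.png');save(get_image('side'),'side1.png')"
```

```text
t 2.4 pos [0.6187 0.2398 0.1014] rpy [3.142e+00 1.000e-03 1.510e-01] w 0.0469 F [0.6 0.3 1.7]
shift mm [ 1.3  1.  95.4]
turn tool [ 0.     0.001 -0.004]
shift after turn [ 1.2  1.  95.4]
```

View pics/side1.png

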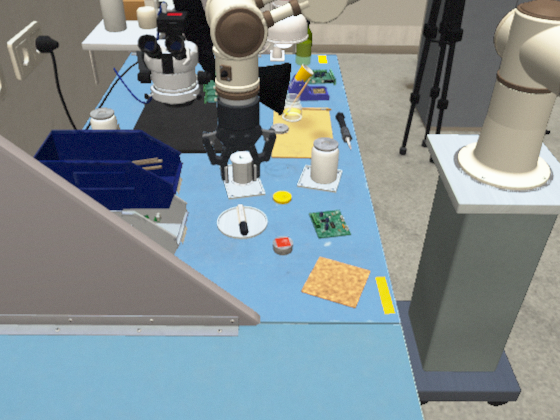

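play_rows:
  commands:
    - [[1, 1, 30], [0, 0, 0]]
    - [[0, 0, 30], [0, 0, 0]]
    - [[0, 0, 20], [0, 0, 0]]
    - [[0, 0, 8], [0, 0, 0]]
    - [[0, 0, 5], [0, 0, 0]]
    - [[0, 0, 0], [0, 0, 0]]
    - [[0, 0, 0], [0, 0, 0]]

```text
time_s: 3.2
tcp_pos: [0.6215, 0.2393, 0.0103]
tcp_rot: [-3.141, -0.003, 0.149]
force: [1.3, 0.4, -0.4]
grip_width: 0.047
```

play_rows:
  commands:
    - [[0, 0, 0], [0, 0, 0]]
    - [[0, 0, 0], [0, 0, 0]]
    - [[0, 0, 0], [0, 0, 0]]
    - [[0, 0, 0], [0, 0, 0]]
    - [[0, 0, 0], [0, 0, 0]]
    - [[0, 0, 0], [0, 0, 0]]
    - [[0, 0, 0], [0, 0, 0]]
  jaw: -1
  grip_force: 25

```text
time_s: 3.9
tcp_pos: [0.6207, 0.2391, 0.0093]
tcp_rot: [-3.142, -0.001, 0.149]
force: [-0.6, -0.5, 5.5]
grip_width: 0.0145
```

play_rows:
  commands:
    - [[0, 0, 0], [0, 0, 0]]
    - [[0, 0, 0], [0, 0, 0]]
    - [[0, 0, 0], [0, 0, 0]]
    - [[0, 0, 2], [0, 0, 0]]
    - [[0, 0, 2], [0, 0, 0]]
    - [[0, 0, 1], [0, 0, 0]]
    - [[0, 0, 0], [0, 0, 0]]
  jaw: 0

```text
time_s: 4.6
tcp_pos: [0.6198, 0.2389, 0.0029]
tcp_rot: [3.142, 0.001, 0.149]
force: [-0.3, -0.7, -0.5]
grip_width: 0.0424
```

```bash
python3 -c "
from h import *
go(.62,.239,.0055,.155)
im=get_image('side');save(im,'s.png')
c=im['pixels'][170:280,180:320];cv2.imwrite('pics/side2.png',cv2.resize(c[...,::-1],None,fx=5,fy=5))"
```

```text
t 4.6 pos [0.6198 0.2389 0.0029] rpy [3.142e+00 1.000e-03 1.490e-01] w 0.0424 F [-0.3 -0.7 -0.5]
shift mm [ 0.3 -0.1 -2.6]
turn tool [ 0.     0.001 -0.006]
shift after turn [ 0.3 -0.1 -2.6]
```

View pics/side2.png

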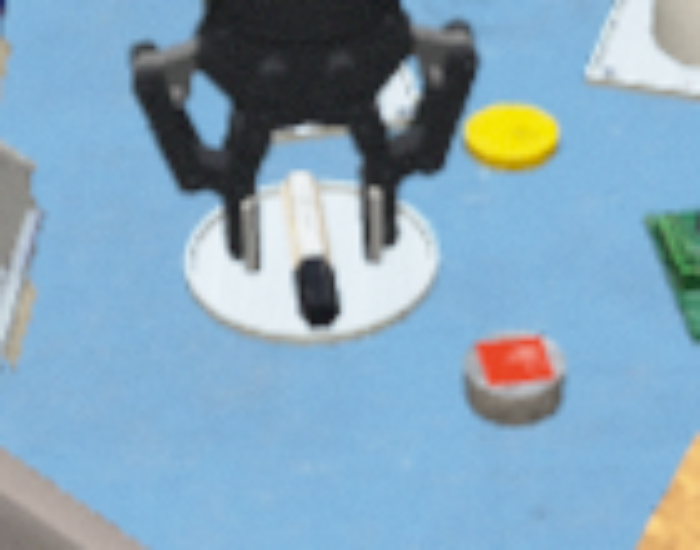

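play_rows:
  commands:
    - [[0, 0, -2], [0, 0, 0]]
    - [[0, 0, 0], [0, 0, 0]]
    - [[0, 0, 0], [0, 0, 0]]
    - [[0, 0, 0], [0, 0, 0]]
    - [[0, 0, 0], [0, 0, 0]]
    - [[0, 0, 0], [0, 0, 0]]
    - [[0, 0, 0], [0, 0, 0]]
  jaw: -1

```text
time_s: 5.35
tcp_pos: [0.6205, 0.239, 0.0059]
tcp_rot: [-3.142, -0.001, 0.149]
force: [-1.6, -0.8, 4.1]
grip_width: 0.0151
```

play_rows:
  commands:
    - [[0, 0, -10], [0, 0, 0]]
    - [[0, 0, -20], [0, 0, 0]]
    - [[0, 0, -40], [0, 0, 0]]
    - [[0, 0, -40], [0, 0, 0]]
    - [[0, 0, 0], [0, 0, 0]]

```text
time_s: 5.85
tcp_pos: [0.6244, 0.2398, 0.1231]
tcp_rot: [-3.141, -0.013, 0.149]
force: [1.0, -0.2, -0.2]
grip_width: 0.0151
```

```bash
python3 -c "
from h import *
go(.4402,.4087,.12,.155)
im=get_image('side');save(im,'side3.png');c=im['pixels'][100:280,150:350];cv2.imwrite('pics/side3.png',cv2.resize(c[...,::-1],None,fx=3,fy=3))"
```

```text
t 5.85 pos [0.6244 0.2398 0.1231] rpy [-3.141 -0.013  0.149] w 0.0151 F [ 1.  -0.2 -0.2]
shift mm [-157.1 -194.3    1.2]
turn tool [-0.    -0.013 -0.006]
shift after turn [-155.9 -195.3    3.1]
```

View pics/side3.png

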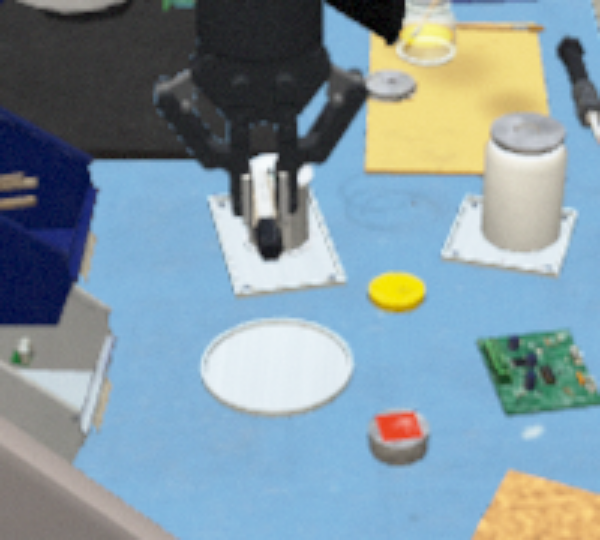

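play_rows:
  commands:
    - [[-20, -24, 0], [0, 0, 0]]
    - [[-35, -43, 0], [0, 0, 0]]
    - [[-35, -43, 0], [0, 0, 0]]
    - [[-35, -43, 0], [0, 0, 0]]
    - [[-22, -28, 0], [0, 0, 0]]
    - [[-10, -13, 0], [0, 0, 0]]
    - [[0, 0, 20], [0, 0, 0]]
    - [[0, 0, 20], [0, 0, 0]]
    - [[0, 0, 0], [0, 0, 0]]

```text
time_s: 6.8
tcp_pos: [0.4457, 0.3945, 0.0712]
tcp_rot: [3.138, 0.007, 0.149]
force: [0.2, -0.9, -0.2]
grip_width: 0.0149
```

```bash
python3 -c "
from h import *
go(.4402,.4087,.009,.155)"
```

```text
t 6.8 pos [0.4457 0.3945 0.0712] rpy [3.138 0.007 0.149] w 0.0149 F [ 0.2 -0.9 -0.2]
shift mm [ -2.9 -15.1  62.2]
turn tool [ 0.003  0.007 -0.006]
shift after turn [ -3.3 -14.9  62.2]
```

play_rows:
  commands:
    - [[-3, -10, 0], [0, 0, 0]]
    - [[0, 0, 20], [0, 0, 0]]
    - [[0, 0, 20], [0, 0, 0]]
    - [[0, 0, 0], [0, 0, 0]]
    - [[0, 0, 0], [0, 0, 0]]

```text
time_s: 7.3
tcp_pos: [0.4441, 0.4064, 0.0362]
tcp_rot: [-3.141, -0.001, 0.149]
force: [-0.0, 0.6, 0.3]
grip_width: 0.0146
```

```bash
python3 -c "
from h import *
go(.4402,.4087,.0085,.155)"
```

```text
t 7.3 pos [0.4441 0.4064 0.0362] rpy [-3.141e+00 -1.000e-03  1.490e-01] w 0.0146 F [-0.   0.6  0.3]
shift mm [-3.6 -2.9 27.7]
turn tool [-0.    -0.001 -0.006]
shift after turn [-3.5 -2.9 27.7]
```

play_rows:
  commands:
    - [[0, 0, 15], [0, 0, 0]]
    - [[0, 0, 9], [0, 0, 0]]
    - [[0, 0, 0], [0, 0, 0]]
    - [[0, 0, 3], [0, 0, 0]]
    - [[0, 0, 0], [0, 0, 0]]
    - [[0, 0, 0], [0, 0, 0]]

```text
time_s: 7.9
tcp_pos: [0.4438, 0.4061, 0.0086]
tcp_rot: [-3.141, -0.0, 0.149]
force: [1.0, 0.4, -1.3]
grip_width: 0.015
```

play_rows:
  commands:
    - [[0, 0, 0], [0, 0, 0]]
    - [[0, 0, 0], [0, 0, 0]]
    - [[0, 0, 0], [0, 0, 0]]
    - [[0, 0, -20], [0, 0, 0]]
    - [[0, 0, -40], [0, 0, 0]]
    - [[0, 0, -40], [0, 0, 0]]
    - [[0, 0, -40], [0, 0, 0]]
    - [[0, 0, 0], [0, 0, 0]]
  jaw: 0.1

```text
time_s: 8.7
tcp_pos: [0.4475, 0.4083, 0.1559]
tcp_rot: [-3.137, -0.012, 0.149]
force: [1.4, -0.2, 0.7]
grip_width: 0.0471
```

```bash
python3 -c "
from h import *
go(.4415,.0657,.15,.0)
im=get_image('side');save(im,'side4.png');print(get_obs()['joint_pos'])"
```

```text
t 8.7 pos [0.4475 0.4083 0.1559] rpy [-3.137 -0.012  0.149] w 0.0471 F [ 1.4 -0.2  0.7]
shift mm [-56.9 338.    3.5]
turn tool [-0.006 -0.012  0.149]
shift after turn [ -6.  342.6   5.9]
[ 5.40383067e-01  2.94737988e-01  1.59748540e+00 -2.41346282e-05
  1.24143496e+00  3.91325454e-01]
```

View pics/side4.png

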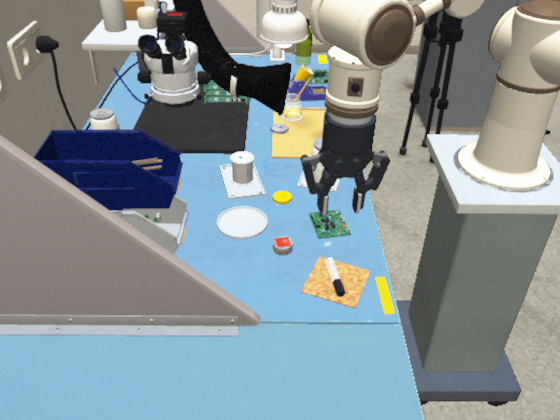

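play_rows:
  commands:
    - [[-4, 24, -15], [0, 0, 0]]
    - [[-7, 42, 0], [0, 0, 0]]
    - [[-7, 42, 0], [0, 0, 0]]
    - [[-7, 42, 0], [0, 0, 0]]
    - [[-7, 42, 0], [0, 0, 0]]
    - [[-7, 42, 0], [0, 0, 0]]
    - [[-7, 42, 0], [0, 0, 0]]
    - [[-7, 40, 0], [0, 0, 0]]
    - [[-3, 20, 0], [0, 0, 0]]
    - [[0, 0, 0], [0, 0, 0]]
  jaw: 1

```text
time_s: 9.75
tcp_pos: [0.4373, 0.0634, 0.162]
tcp_rot: [-3.141, 0.002, 0.145]
force: [0.3, 1.1, -0.6]
grip_width: 0.0854
```

play_rows:
  commands:
    - [[0, 0, 0], [0, 0, 0]]
    - [[0, 0, 0], [0, 0, 0]]

```text
time_s: 9.95
tcp_pos: [0.4377, 0.0663, 0.1627]
tcp_rot: [-3.141, 0.001, 0.15]
force: [0.9, 1.0, 0.2]
grip_width: 0.0853
```

```bash
python3 -c "
from h import *
go(.4415,.0657,.035,.155)"
```

```text
t 9.95 pos [0.4377 0.0663 0.1627] rpy [-3.141e+00  1.000e-03  1.500e-01] w 0.0853 F [0.9 1.  0.2]
shift mm [  3.8   1.3 127.7]
turn tool [-0.001  0.001 -0.005]
shift after turn [  3.7   1.2 127.7]
```

play_rows:
  commands:
    - [[4, 1, 0], [0, 0, 0]]
    - [[0, 0, 20], [0, 0, 0]]
    - [[0, 0, 30], [0, 0, 0]]
    - [[0, 0, 30], [0, 0, 0]]
    - [[0, 0, 30], [0, 0, 0]]
    - [[0, 0, 15], [0, 0, 0]]
    - [[0, 0, 0], [0, 0, 0]]
    - [[0, 0, 0], [0, 0, 0]]

```text
time_s: 10.75
tcp_pos: [0.4426, 0.0654, 0.0386]
tcp_rot: [3.142, -0.0, 0.15]
force: [-0.7, -0.2, 0.6]
grip_width: 0.0852
```

```bash
python3 -c "
from h import *
go(.4415,.0657,.035,.155)
im=get_image('side');save(im,'s5.png');c=im['pixels'][60:240,220:420];cv2.imwrite('pics/side5.png',cv2.resize(c[...,::-1],None,fx=3,fy=3))"
```

```text
t 10.75 pos [0.4426 0.0654 0.0386] rpy [ 3.142 -0.     0.15 ] w 0.0852 F [-0.7 -0.2  0.6]
shift mm [-1.1 -0.4  3.6]
turn tool [ 0.    -0.    -0.005]
shift after turn [-1.1 -0.4  3.6]
```

View pics/side5.png

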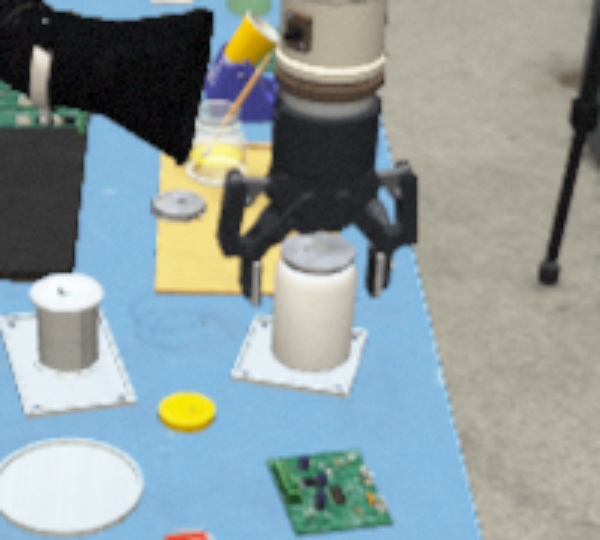

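play_rows:
  commands:
    - [[-1, 0, 4], [0, 0, 0]]
    - [[0, 0, 0], [0, 0, 0]]
    - [[0, 0, 0], [0, 0, 0]]
    - [[0, 0, 0], [0, 0, 0]]
    - [[0, 0, 0], [0, 0, 0]]
    - [[0, 0, 0], [0, 0, 0]]
  jaw: -1
  grip_force: 45

```text
time_s: 11.4
tcp_pos: [0.442, 0.0647, 0.0351]
tcp_rot: [3.141, -0.001, 0.149]
force: [-0.2, 0.9, 6.0]
grip_width: 0.0602
```

play_rows:
  commands:
    - [[0, 0, -5], [0, 0, 0]]
    - [[0, 0, -15], [0, 0, 0]]
    - [[0, 0, -25], [0, 0, 0]]
    - [[0, 0, -25], [0, 0, 0]]
    - [[0, 0, -15], [0, 0, 0]]
    - [[0, 0, 0], [0, 0, 0]]
    - [[0, 0, 0], [0, 0, 0]]

```text
time_s: 12.1
tcp_pos: [0.4407, 0.0648, 0.1186]
tcp_rot: [-3.141, 0.001, 0.149]
force: [0.2, -0.8, -0.9]
grip_width: 0.0607
```

```bash
python3 -c "
from h import *
go(.6194,.2392,.12,.155)
im=get_image('side');save(im,'s6.png');c=im['pixels'][60:240,220:420];cv2.imwrite('pics/side6.png',cv2.resize(c[...,::-1],None,fx=3,fy=3))"
```

```text
t 12.1 pos [0.4407 0.0648 0.1186] rpy [-3.141e+00  1.000e-03  1.490e-01] w 0.0607 F [ 0.2 -0.8 -0.9]
shift mm [ 202.6 -145.9   -1.5]
turn tool [-0.     0.001 -0.006]
shift after turn [ 203.5 -144.7   -1.4]
```

View pics/side6.png

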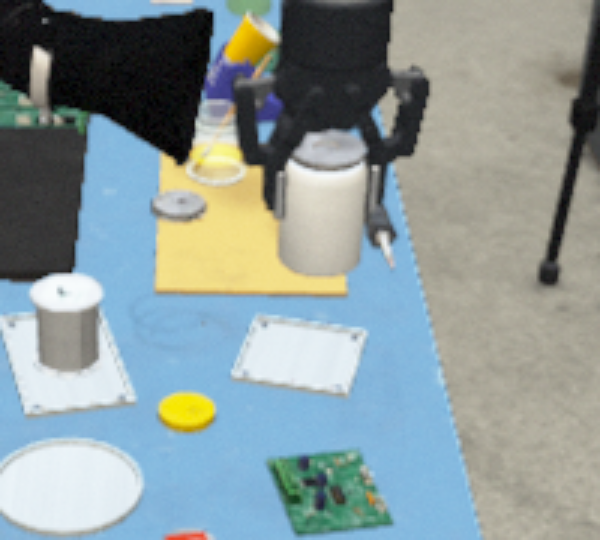

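play_rows:
  commands:
    - [[12, -9, 0], [0, 0, 0]]
    - [[24, -17, 0], [0, 0, 0]]
    - [[32, -23, 0], [0, 0, 0]]
    - [[32, -23, 0], [0, 0, 0]]
    - [[32, -23, 0], [0, 0, 0]]
    - [[32, -23, 0], [0, 0, 0]]
    - [[24, -17, 0], [0, 0, 0]]
    - [[14, -10, 0], [0, 0, 0]]
    - [[0, 0, 0], [0, 0, 0]]
    - [[0, 0, 0], [0, 0, 0]]

```text
time_s: 13.15
tcp_pos: [0.6182, 0.2377, 0.1173]
tcp_rot: [3.141, 0.004, 0.149]
force: [0.0, -0.0, -1.1]
grip_width: 0.0604
```

```bash
python3 -c "
from h import *
go(.6194,.2392,.036,.155)"
```

```text
t 13.15 pos [0.6182 0.2377 0.1173] rpy [3.141 0.004 0.149] w 0.0604 F [ 0.  -0.  -1.1]
shift mm [ 1.7 -1.3 81.3]
turn tool [ 0.     0.004 -0.006]
shift after turn [ 1.4 -1.2 81.3]
```

play_rows:
  commands:
    - [[2, -1, 10], [0, 0, 0]]
    - [[0, 0, 20], [0, 0, 0]]
    - [[0, 0, 25], [0, 0, 0]]
    - [[0, 0, 15], [0, 0, 0]]
    - [[0, 0, 6], [0, 0, 0]]
    - [[0, 0, 0], [0, 0, 0]]
    - [[0, 0, 0], [0, 0, 0]]

```text
time_s: 13.85
tcp_pos: [0.6221, 0.2395, 0.0444]
tcp_rot: [-3.142, -0.002, 0.149]
force: [0.6, 0.1, -1.4]
grip_width: 0.0604
```

```bash
python3 -c "
from h import *
go(.6194,.2392,.036,.155)"
```

```text
t 13.85 pos [0.6221 0.2395 0.0444] rpy [-3.142e+00 -2.000e-03  1.490e-01] w 0.0604 F [ 0.6  0.1 -1.4]
shift mm [-2.7 -0.1  8.3]
turn tool [-0.    -0.002 -0.006]
shift after turn [-2.7 -0.1  8.4]
```

play_rows:
  commands:
    - [[-2, 0, 3], [0, 0, 0]]
    - [[0, 0, 3], [0, 0, 0]]
    - [[0, 0, 1], [0, 0, 0]]
    - [[0, 0, 1], [0, 0, 0]]
    - [[0, 0, 0], [0, 0, 0]]
    - [[0, 0, 0], [0, 0, 0]]

```text
time_s: 14.45
tcp_pos: [0.6194, 0.2392, 0.0353]
tcp_rot: [3.142, -0.0, 0.149]
force: [0.2, 0.2, -1.2]
grip_width: 0.0604
```

play_rows:
  commands:
    - [[0, 0, 1], [0, 0, 0]]
    - [[0, 0, 0], [0, 0, 0]]
    - [[0, 0, 0], [0, 0, 0]]

```text
time_s: 14.75
tcp_pos: [0.6196, 0.2392, 0.0351]
tcp_rot: [3.142, -0.0, 0.149]
force: [-2.4, -0.3, 5.8]
grip_width: 0.0606
```

Contact; release, watching it.

play_rows:
  commands:
    - [[0, 0, 0], [0, 0, 0]]
    - [[0, 0, 0], [0, 0, 0]]
    - [[0, 0, 0], [0, 0, 0]]
    - [[0, 0, 0], [0, 0, 0]]
    - [[0, 0, 0], [0, 0, 0]]
    - [[0, 0, -20], [0, 0, 0]]
    - [[0, 0, -40], [0, 0, 0]]
    - [[0, 0, -40], [0, 0, 0]]
    - [[0, 0, -20], [0, 0, 0]]
    - [[0, 0, 0], [0, 0, 0]]
  jaw: 1

```text
time_s: 15.75
tcp_pos: [0.6221, 0.2397, 0.1592]
tcp_rot: [-3.141, -0.009, 0.149]
force: [0.4, -0.4, 0.9]
grip_width: 0.0857
```

```bash
python3 -c "
from h import *
go(.6273,.079,.15,.155)
save(get_image('side'),'side7.png')"
```

```text
t 15.75 pos [0.6221 0.2397 0.1592] rpy [-3.141 -0.009  0.149] w 0.0857 F [ 0.4 -0.4  0.9]
shift mm [-18.8 159.7   8.9]
turn tool [-0.    -0.009 -0.006]
shift after turn [-19.6 159.6   9.2]
```

View pics/side7.png

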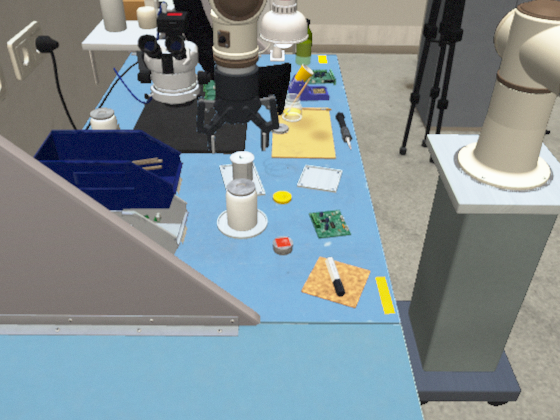

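play_rows:
  commands:
    - [[-3, 20, 0], [0, 0, 0]]
    - [[-4, 35, 0], [0, 0, 0]]
    - [[-5, 40, 0], [0, 0, 0]]
    - [[-5, 35, 0], [0, 0, 0]]
    - [[-3, 28, 0], [0, 0, 0]]
    - [[0, 0, 0], [0, 0, 0]]
    - [[0, 0, 0], [0, 0, 0]]

```text
time_s: 16.5
tcp_pos: [0.6219, 0.0798, 0.1523]
tcp_rot: [-3.14, 0.003, 0.148]
force: [0.6, -0.0, -0.5]
grip_width: 0.0852
```

```bash
python3 -c "
from h import *
go(.6273,.079,.016,.155)"
```

```text
t 16.5 pos [0.6219 0.0798 0.1523] rpy [-3.14e+00  3.00e-03  1.48e-01] w 0.0852 F [ 0.6 -0.  -0.5]
shift mm [  5.6   1.7 136.3]
turn tool [-0.001  0.003 -0.007]
shift after turn [  5.2   1.6 136.3]
```

play_rows:
  commands:
    - [[5, 1, 10], [0, 0, 0]]
    - [[0, 0, 25], [0, 0, 0]]
    - [[0, 0, 25], [0, 0, 0]]
    - [[0, 0, 0], [0, 0, 0]]
    - [[0, 0, 0], [0, 0, 0]]

```text
time_s: 17.0
tcp_pos: [0.6276, 0.0807, 0.0934]
tcp_rot: [-3.141, 0.002, 0.15]
force: [-0.7, 0.4, 0.8]
grip_width: 0.0855
```

```bash
python3 -c "
from h import *
go(.6273,.079,.016,.155)
im=get_image('side');save(im,'s8.png');c=im['pixels'][60:240,150:350];cv2.imwrite('pics/side8.png',cv2.resize(c[...,::-1],None,fx=3,fy=3))"
```

```text
t 17.0 pos [0.6276 0.0807 0.0934] rpy [-3.141e+00  2.000e-03  1.500e-01] w 0.0855 F [-0.7  0.4  0.8]
shift mm [-0.4  1.7 77.4]
turn tool [-0.001  0.002 -0.005]
shift after turn [-0.5  1.6 77.4]
```

View pics/side8.png

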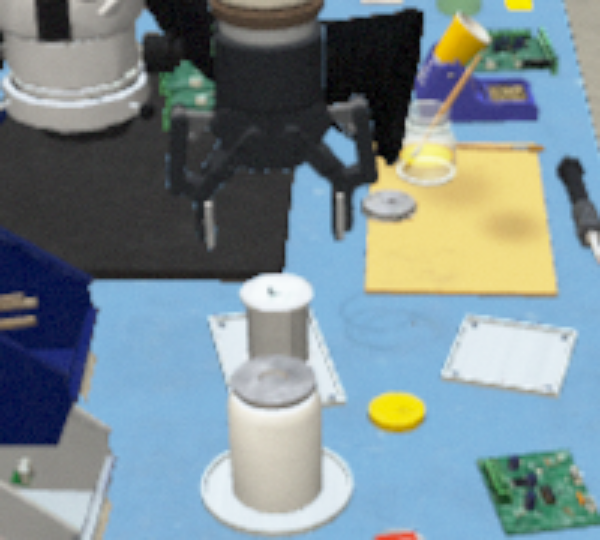

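play_rows:
  commands:
    - [[0, 1, 20], [0, 0, 0]]
    - [[0, 0, 25], [0, 0, 0]]
    - [[0, 0, 20], [0, 0, 0]]
    - [[0, 0, 8], [0, 0, 0]]
    - [[0, 0, 4], [0, 0, 0]]
    - [[0, 0, 0], [0, 0, 0]]
    - [[0, 0, 0], [0, 0, 0]]

```text
time_s: 17.75
tcp_pos: [0.6295, 0.0787, 0.0189]
tcp_rot: [3.141, -0.003, 0.149]
force: [-0.6, 0.5, -0.2]
grip_width: 0.0856
```

```bash
python3 -c "
from h import *
go(.6273,.079,.016,.155)
im=get_image('side');save(im,'s8.png');c=im['pixels'][60:240,150:350];cv2.imwrite('pics/side9.png',cv2.resize(c[...,::-1],None,fx=3,fy=3))"
```

```text
t 17.75 pos [0.6295 0.0787 0.0189] rpy [ 3.141e+00 -3.000e-03  1.490e-01] w 0.0856 F [-0.6  0.5 -0.2]
shift mm [-2.1 -0.6  2.9]
turn tool [ 0.001 -0.003 -0.006]
shift after turn [-2.1 -0.6  2.9]
```

View pics/side9.png

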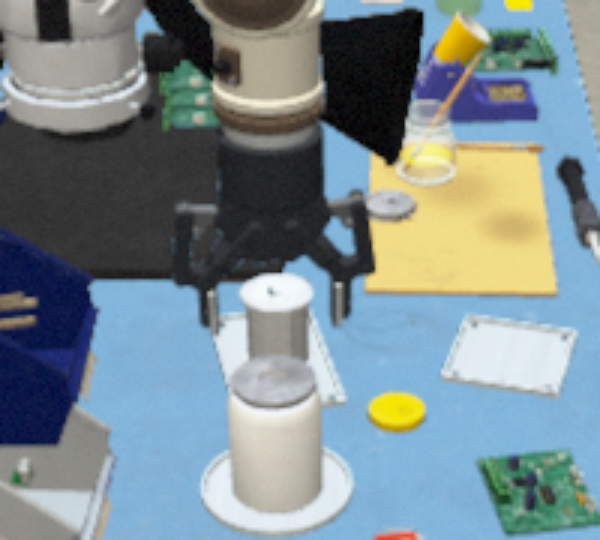

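play_rows:
  commands:
    - [[-2, -1, 3], [0, 0, 0]]
    - [[0, 0, 0], [0, 0, 0]]
    - [[0, 0, 0], [0, 0, 0]]
    - [[0, 0, 0], [0, 0, 0]]
    - [[0, 0, 0], [0, 0, 0]]
    - [[0, 0, 0], [0, 0, 0]]
    - [[0, 0, 0], [0, 0, 0]]
  jaw: -1

```text
time_s: 18.5
tcp_pos: [0.6264, 0.0794, 0.0146]
tcp_rot: [3.142, -0.0, 0.149]
force: [-0.5, 1.3, 3.8]
grip_width: 0.0538
```

play_rows:
  commands:
    - [[0, 0, -5], [0, 0, 0]]
    - [[0, 0, -15], [0, 0, 0]]
    - [[0, 0, -25], [0, 0, 0]]
    - [[0, 0, -25], [0, 0, 0]]
    - [[0, 0, -10], [0, 0, 0]]
    - [[0, 0, 0], [0, 0, 0]]
    - [[0, 0, 0], [0, 0, 0]]

```text
time_s: 19.2
tcp_pos: [0.6254, 0.0794, 0.0934]
tcp_rot: [-3.141, 0.001, 0.149]
force: [0.6, -0.1, -2.7]
grip_width: 0.054
```

```bash
python3 -c "
from h import *
go(.4496,.0709,.09,.155)
im=get_image('side');save(im,'s10.png');c=im['pixels'][60:240,150:350];cv2.imwrite('pics/side10.png',cv2.resize(c[...,::-1],None,fx=3,fy=3))"
```

```text
t 19.2 pos [0.6254 0.0794 0.0934] rpy [-3.141e+00  1.000e-03  1.490e-01] w 0.054 F [ 0.6 -0.1 -2.7]
shift mm [-175.1  -17.7    3.7]
turn tool [-0.     0.001 -0.006]
shift after turn [-175.   -18.7    3.4]
```

View pics/side10.png

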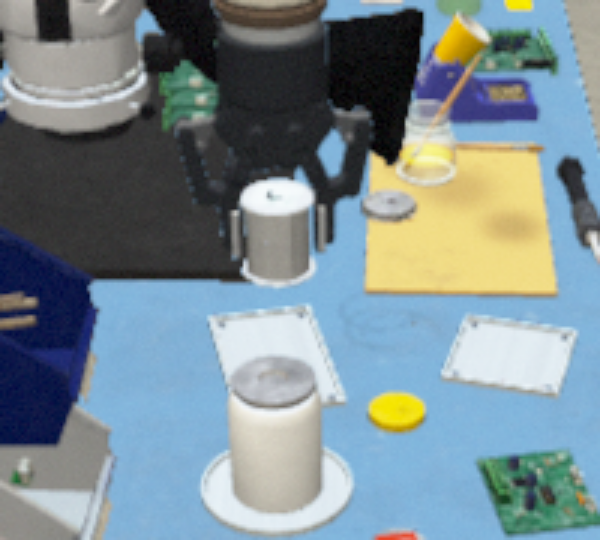

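play_rows:
  commands:
    - [[-12, -1, 0], [0, 0, 0]]
    - [[-24, -2, 0], [0, 0, 0]]
    - [[-32, -3, 0], [0, 0, 0]]
    - [[-32, -3, 0], [0, 0, 0]]
    - [[-32, -3, 0], [0, 0, 0]]
    - [[-24, -3, 0], [0, 0, 0]]
    - [[-14, -2, 0], [0, 0, 0]]
    - [[-5, -1, 0], [0, 0, 0]]
    - [[0, 0, 0], [0, 0, 0]]
    - [[0, 0, 0], [0, 0, 0]]

```text
time_s: 20.25
tcp_pos: [0.451, 0.0712, 0.0942]
tcp_rot: [3.142, -0.0, 0.149]
force: [-0.4, -0.1, -1.7]
grip_width: 0.0539
```

```bash
python3 -c "
from h import *
go(.4496,.0709,.017,.155)"
```

```text
t 20.25 pos [0.451  0.0712 0.0942] rpy [ 3.142 -0.     0.149] w 0.0539 F [-0.4 -0.1 -1.7]
shift mm [-1.4  0.1 77.2]
turn tool [ 0.    -0.    -0.006]
shift after turn [-1.4  0.  77.2]
```

play_rows:
  commands:
    - [[-1, 0, 10], [0, 0, 0]]
    - [[0, 0, 20], [0, 0, 0]]
    - [[0, 0, 20], [0, 0, 0]]
    - [[0, 0, 15], [0, 0, 0]]
    - [[0, 0, 5], [0, 0, 0]]
    - [[0, 0, 3], [0, 0, 0]]
    - [[0, 0, 0], [0, 0, 0]]
    - [[0, 0, 0], [0, 0, 0]]

```text
time_s: 21.05
tcp_pos: [0.4502, 0.071, 0.022]
tcp_rot: [3.141, -0.001, 0.149]
force: [-0.3, 0.3, -1.6]
grip_width: 0.054
```

```bash
python3 -c "
from h import *
go(.4496,.0709,.0145,.155)"
```

```text
t 21.05 pos [0.4502 0.071  0.022 ] rpy [ 3.141e+00 -1.000e-03  1.490e-01] w 0.054 F [-0.3  0.3 -1.6]
shift mm [-0.6 -0.   7.5]
turn tool [ 0.    -0.001 -0.006]
shift after turn [-0.6 -0.   7.5]
```

play_rows:
  commands:
    - [[0, 0, 3], [0, 0, 0]]
    - [[0, 0, 2], [0, 0, 0]]
    - [[0, 0, 1], [0, 0, 0]]
    - [[0, 0, 0], [0, 0, 0]]
    - [[0, 0, 0], [0, 0, 0]]

```text
time_s: 21.55
tcp_pos: [0.4494, 0.0711, 0.0153]
tcp_rot: [3.142, -0.0, 0.149]
force: [-0.1, -0.5, -2.2]
grip_width: 0.0539
```

play_rows:
  commands:
    - [[0, 0, 1], [0, 0, 0]]
    - [[0, 0, 0], [0, 0, 0]]
    - [[0, 0, 0], [0, 0, 0]]

```text
time_s: 21.85
tcp_pos: [0.4496, 0.071, 0.0146]
tcp_rot: [3.141, -0.0, 0.149]
force: [-0.4, -0.3, 1.9]
grip_width: 0.0537
```

Contact at the expected height; release and check.

play_rows:
  commands:
    - [[0, 0, 0], [0, 0, 0]]
    - [[0, 0, 0], [0, 0, 0]]
    - [[0, 0, 0], [0, 0, 0]]
    - [[0, 0, 0], [0, 0, 0]]
    - [[0, 0, 0], [0, 0, 0]]
    - [[0, 0, -20], [0, 0, 0]]
    - [[0, 0, -40], [0, 0, 0]]
    - [[0, 0, -40], [0, 0, 0]]
    - [[0, 0, -20], [0, 0, 0]]
    - [[0, 0, 0], [0, 0, 0]]
  jaw: 1

```text
time_s: 22.85
tcp_pos: [0.4521, 0.0708, 0.1379]
tcp_rot: [3.14, -0.007, 0.149]
force: [-0.1, -0.2, -0.5]
grip_width: 0.0855
```

```bash
python3 -c "
from h import *
go(.4438,.4061,.12,.149)
save(get_image('side'),'side11.png')"
```

```text
t 22.85 pos [0.4521 0.0708 0.1379] rpy [ 3.14  -0.007  0.149] w 0.0855 F [-0.1 -0.2 -0.5]
shift mm [  41.4 -332.8   17.6]
turn tool [ 0.002 -0.007  0.   ]
shift after turn [  41.5 -332.8   17.9]
```

View pics/side11.png

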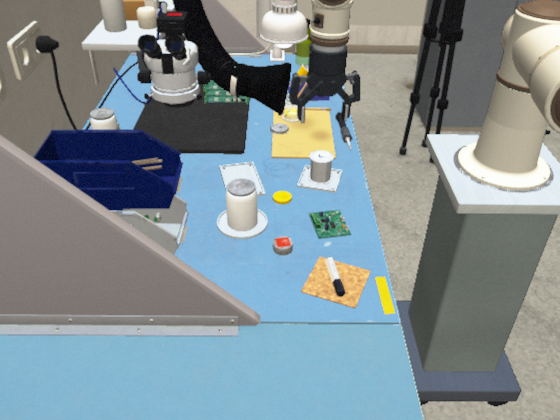

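```bash
python3 -c "
from h import *
im=get_image('top');save(im,'top12.png');W=cloud(im)
m=(W[...,2]>.012)&(W[...,2]<.026)&(abs(W[...,0]-.44)<.06)&(abs(W[...,1]-.407)<.06)
P=W[m];print(len(P),np.median(P[:,2]),cv2.minAreaRect(P[:,:2].astype(np.float32)*1000))
m=(abs(W[...,2]-.09)<.007)&(abs(W[...,0]-.62)<.06)&(abs(W[...,1]-.24)<.06);P=W[m];print('disp',cv2.minEnclosingCircle(P[:,:2].astype(np.float32)))
"
```

```text
368 0.017014309114971538 ((443.7561340332031, 406.17706298828125), (16.226097106933594, 90.56785583496094), 8.711091041564941)
disp ((0.6193199157714844, 0.23969322443008423), 0.028289226815104485)
```

View pics/top12.png

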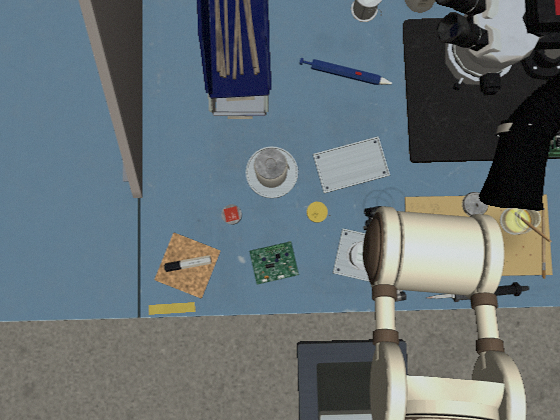

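Dispenser centred; pen at (0.4438, 0.4062), yaw 0.15 rad. Going to it.

play_rows:
  commands:
    - [[3, -24, 0], [0, 0, 0]]
    - [[5, -40, 0], [0, 0, 0]]
    - [[5, -42, 0], [0, 0, 0]]
    - [[5, -42, 0], [0, 0, 0]]
    - [[5, -42, 0], [0, 0, 0]]
    - [[5, -42, 0], [0, 0, 0]]
    - [[5, -42, 0], [0, 0, 0]]
    - [[5, -38, 0], [0, 0, 0]]
    - [[3, -21, 0], [0, 0, 0]]
    - [[0, 0, 0], [0, 0, 0]]
  jaw: 0.1

```text
time_s: 23.95
tcp_pos: [0.4388, 0.4081, 0.1317]
tcp_rot: [3.141, 0.003, 0.152]
force: [-0.2, -1.0, -1.1]
grip_width: 0.0469
```

```bash
python3 -c "
from h import *
go(.4438,.4062,.05,.151)"
```

```text
t 23.95 pos [0.4388 0.4081 0.1317] rpy [3.141e+00 3.000e-03 1.520e-01] w 0.0469 F [-0.2 -1.  -1.1]
shift mm [ 5.   2.6 81.7]
turn tool [0.001 0.003 0.001]
shift after turn [ 4.7  2.6 81.7]
```

play_rows:
  commands:
    - [[4, 1, 20], [0, 0, 0]]
    - [[0, 0, 35], [0, 0, 0]]
    - [[0, 0, 25], [0, 0, 0]]
    - [[0, 0, 0], [0, 0, 0]]
    - [[0, 0, 0], [0, 0, 0]]

```text
time_s: 24.45
tcp_pos: [0.4441, 0.405, 0.0535]
tcp_rot: [3.14, 0.002, 0.148]
force: [0.2, -1.0, 0.9]
grip_width: 0.0472
```

```bash
python3 -c "
from h import *
go(.4438,.4062,.0075,.151)"
```

```text
t 24.45 pos [0.4441 0.405  0.0535] rpy [3.14e+00 2.00e-03 1.48e-01] w 0.0472 F [ 0.2 -1.   0.9]
shift mm [ 0.  -1.3 46. ]
turn tool [ 0.001  0.002 -0.003]
shift after turn [-0.1 -1.3 46. ]
```

play_rows:
  commands:
    - [[0, -1, 20], [0, 0, 0]]
    - [[0, 0, 16], [0, 0, 0]]
    - [[0, 0, 5], [0, 0, 0]]
    - [[0, 0, 3], [0, 0, 0]]
    - [[0, 0, 0], [0, 0, 0]]
    - [[0, 0, 0], [0, 0, 0]]

```text
time_s: 25.05
tcp_pos: [0.445, 0.4074, 0.0111]
tcp_rot: [-3.141, -0.001, 0.149]
force: [1.0, 0.5, 0.8]
grip_width: 0.0466
```

play_rows:
  commands:
    - [[-1, 0, 3], [0, 0, 0]]
    - [[0, 0, 0], [0, 0, 0]]
    - [[0, 0, 0], [0, 0, 0]]
    - [[0, 0, 0], [0, 0, 0]]
    - [[0, 0, 0], [0, 0, 0]]
    - [[0, 0, 0], [0, 0, 0]]
    - [[0, 0, 0], [0, 0, 0]]
  jaw: -1
  grip_force: 25

```text
time_s: 25.75
tcp_pos: [0.4435, 0.407, 0.0074]
tcp_rot: [-3.142, -0.0, 0.149]
force: [-0.6, 0.2, 1.7]
grip_width: 0.0153
```

play_rows:
  commands:
    - [[0, 0, -10], [0, 0, 0]]
    - [[0, 0, -25], [0, 0, 0]]
    - [[0, 0, -40], [0, 0, 0]]
    - [[0, 0, -40], [0, 0, 0]]
    - [[0, 0, -35], [0, 0, 0]]
    - [[0, 0, 0], [0, 0, 0]]
    - [[0, 0, 0], [0, 0, 0]]

```text
time_s: 26.45
tcp_pos: [0.4441, 0.4072, 0.1588]
tcp_rot: [-3.141, -0.002, 0.149]
force: [-0.4, 0.2, -0.3]
grip_width: 0.0153
```

```bash
python3 -c "
from h import *
go(.6295,.0808,.15,.233)
im=get_image('side');save(im,'side13.png')"
```

```text
t 26.45 pos [0.4441 0.4072 0.1588] rpy [-3.141e+00 -2.000e-03  1.490e-01] w 0.0153 F [-0.4  0.2 -0.3]
shift mm [134.9 350.4   8.8]
turn tool [-0.001 -0.003 -0.084]
shift after turn [105.1 360.4   8.8]
```

View pics/side13.png

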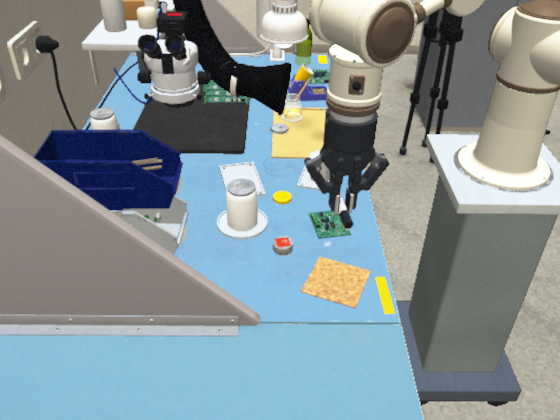

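play_rows:
  commands:
    - [[0, 0, 0], [0, 0, -0.084]]
    - [[6, 20, 0], [0, 0, 0]]
    - [[12, 40, 0], [0, 0, 0]]
    - [[13, 45, 0], [0, 0, 0]]
    - [[13, 45, 0], [0, 0, 0]]
    - [[13, 45, 0], [0, 0, 0]]
    - [[13, 45, 0], [0, 0, 0]]
    - [[13, 45, 0], [0, 0, 0]]
    - [[13, 45, 0], [0, 0, 0]]
    - [[9, 30, 0], [0, 0, 0]]

```text
time_s: 27.5
tcp_pos: [0.6286, 0.0778, 0.155]
tcp_rot: [-3.141, 0.004, 0.231]
force: [0.1, -0.0, -0.1]
grip_width: 0.0155
```

play_rows:
  commands:
    - [[0, 0, 20], [0, 0, 0]]
    - [[0, 0, 40], [0, 0, 0]]
    - [[0, 0, 0], [0, 0, 0]]
    - [[0, 0, 0], [0, 0, 0]]

```text
time_s: 27.9
tcp_pos: [0.627, 0.0811, 0.0954]
tcp_rot: [-3.14, 0.005, 0.233]
force: [0.2, -0.0, 0.5]
grip_width: 0.0152
```

```bash
python3 -c "
from h import *
go(.6295,.0808,.03,.233)"
```

```text
t 27.9 pos [0.627  0.0811 0.0954] rpy [-3.14   0.005  0.233] w 0.0152 F [ 0.2 -0.   0.5]
shift mm [ 2.7  1.  65.4]
turn tool [-0.001  0.005  0.   ]
shift after turn [ 2.4  0.9 65.4]
```

play_rows:
  commands:
    - [[2, 1, 20], [0, 0, 0]]
    - [[0, 0, 30], [0, 0, 0]]
    - [[0, 0, 15], [0, 0, 0]]
    - [[0, 0, 0], [0, 0, 0]]
    - [[0, 0, 0], [0, 0, 0]]

```text
time_s: 28.4
tcp_pos: [0.6318, 0.0805, 0.0337]
tcp_rot: [3.141, -0.002, 0.233]
force: [-0.0, -0.0, 0.7]
grip_width: 0.0149
```

```bash
python3 -c "
from h import *
go(.6295,.0808,.006,.233)"
```

```text
t 28.4 pos [0.6318 0.0805 0.0337] rpy [ 3.141e+00 -2.000e-03  2.330e-01] w 0.0149 F [-0.  -0.   0.7]
shift mm [-2.2 -0.8 27.7]
turn tool [ 0.    -0.002  0.   ]
shift after turn [-2.1 -0.8 27.7]
```

play_rows:
  commands:
    - [[-2, 0, 10], [0, 0, 0]]
    - [[0, 0, 9], [0, 0, 0]]
    - [[0, 0, 4], [0, 0, 0]]
    - [[0, 0, 2], [0, 0, 0]]
    - [[0, 0, 0], [0, 0, 0]]
    - [[0, 0, 0], [0, 0, 0]]

```text
time_s: 29.0
tcp_pos: [0.6292, 0.0799, 0.0075]
tcp_rot: [3.141, -0.0, 0.233]
force: [0.2, -0.8, -1.1]
grip_width: 0.0152
```

play_rows:
  commands:
    - [[0, 0, 1.5], [0, 0, 0]]
    - [[0, 0, 0], [0, 0, 0]]
    - [[0, 0, 0], [0, 0, 0]]

```text
time_s: 29.3
tcp_pos: [0.6291, 0.0799, 0.0059]
tcp_rot: [3.142, -0.0, 0.233]
force: [-0.8, -0.3, 0.7]
grip_width: 0.0154
```

play_rows:
  commands:
    - [[0, 0, 0], [0, 0, 0]]
    - [[0, 0, 0], [0, 0, 0]]
    - [[0, 0, 0], [0, 0, 0]]
    - [[0, 0, -15], [0, 0, 0]]
    - [[0, 0, -40], [0, 0, 0]]
    - [[0, 0, -45], [0, 0, 0]]
    - [[0, 0, -45], [0, 0, 0]]
    - [[0, 0, 0], [0, 0, 0]]
  jaw: 0.1

```text
time_s: 30.1
tcp_pos: [0.6343, 0.0797, 0.161]
tcp_rot: [3.137, -0.016, 0.233]
force: [1.0, -0.4, 0.6]
grip_width: 0.0471
```

play_rows:
  commands:
    - [[-10, -30, 0], [0, 0, 0]]
    - [[-15, -45, 0], [0, 0, 0]]
    - [[-15, -45, 0], [0, 0, 0]]
    - [[-15, -45, 0], [0, 0, 0]]
    - [[-15, -45, 0], [0, 0, 0]]
    - [[-15, -45, 0], [0, 0, 0]]
    - [[-12, -40, 0], [0, 0, 0]]
    - [[0, 0, 0], [0, 0, 0]]
    - [[0, 0, 0], [0, 0, 0]]

```text
time_s: 31.0
tcp_pos: [0.4662, 0.3451, 0.1514]
tcp_rot: [3.141, -0.001, 0.235]
force: [-0.2, -0.0, -0.4]
grip_width: 0.0464
```

```bash
python3 -c "
from h import *
o=get_obs();print(o['tcp_pos'],o['time_s'])
im=get_image('top');save(im,'top14.png');W=cloud(im);save(get_image('side'),'side14.png')
m=(W[...,2]>.011)&(W[...,2]<.026)&(abs(W[...,0]-.63)<.05)&(abs(W[...,1]-.081)<.05)
P=W[m];print('pen',len(P),np.median(P[:,2]),cv2.minAreaRect(P[:,:2].astype(np.float32)*1000))
for n,x,y,h in(('disp',.619,.239,.092),('reel',.45,.071,.062)):
  m=(abs(W[...,2]-h)<.007)&(abs(W[...,0]-x)<.05)&(abs(W[...,1]-y)<.05);P=W[m];print(n,len(P),cv2.minEnclosingCircle(P[:,:2].astype(np.float32)),np.median(P[:,2]))
"
```

```text
[0.46617133 0.34514854 0.15138271] 31.0
pen 316 0.015191475898598428 ((628.3921508789062, 79.34017944335938), (16.01496124267578, 90.18704223632812), 13.677122116088867)
disp 750 ((0.6194108128547668, 0.24016311764717102), 0.028305783867836) 0.09111988977938984
reel 691 ((0.4496164321899414, 0.06997102499008179), 0.027300696820020676) 0.06130181615015573
```

View pics/top14.png

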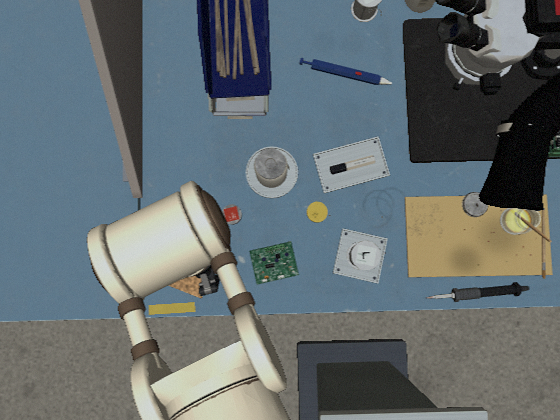

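View pics/side14.png

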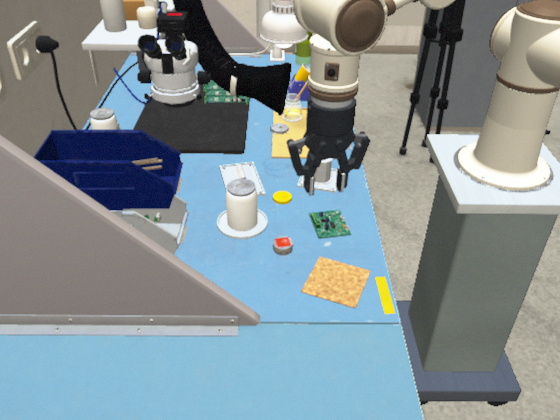

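The top view shows the pen lying in the oblong tray near pixel (352,165), the dispenser in the dish (271,165) and the reel in the square tray (360,255). The board, tin and wick are in place and the arm is clear of everything.

```bash
python3 -c "
from h import *
print(sign_off())"
```

```text
the job is handed in; nothing more can be done
None
```

All three things are back in their own holders and the job is handed in, at about 31 s of the 109 s allowed. I set the pen aside on the cork pad. Then I moved the dispenser to the round dish, the reel to the square tray and the pen to the oblong tray.

Last check, from the top camera just before handing in:

| Thing | Distance from its holder's centre | Limit | Lie |
|---|---|---|---|
| Dispenser | about 1 mm | 15 mm | upright, top at 91 mm, so resting on the dish floor |
| Reel | about 1 mm, measured at its axis; the origin is 3 mm off that | 15 mm | upright, top at 61 mm, so resting on the tray floor |
| Pen | about 2 mm | 15 mm | flat, within about 0.01 rad of the tray's length |

- **Bystanders:** the board, tin and wick looked unmoved in the pictures. I judged this by eye and did not measure them again.
- **Robot:** the gripper was open and stood clear of everything, at about 0.15 m height.
- **First pen grip:** my first grip on the pen in the dish was too high on its slopes. I opened the jaws, lowered a few millimetres and gripped again before lifting.

No check failed or disagreed, but `sign_off()` gives no verdict.

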